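Teether to the wash basket

TASK

The mushroom-shaped teether under the baby monitor's wooden bridge has been on the floor and must be washed. Lift it out with a light grip (it is soft; do not drag it along or drop it on the mat), lower it below the rim of the open dishwasher basket before you let go of it there, then shut the basket's lid fully. Leave the other teether, the bottle and the formula dispenser as they stand.

Things in the scene. Friction and masses are not known exactly. Their poses are not given: they have to be found in the camera images.
- mat: Cork mat, 560 x 920 mm, 4 mm thick, fixed; origin at the centre of its underside. Bridge, teethers, basket, bottle and dispenser all stand on its top, at z = 0.004 m.
- bridge: Fixed wooden bridge with a white monitor camera (54 mm ball, top 242 mm up) on its middle; origin between its feet, on the mat; own x away from the robot, y left. Bar of diameter 12 mm along y, 170 mm up, on two 16 mm posts at y = +-185 mm. The teethers stand right under the bar (within 8 mm): reach in from the robot's side, fingers pointing along +x and down, 30 to 45 degrees from vertical.
- mushroom: Teether to wash: beige silicone mushroom, 65 mm tall, about 60 g, loose, standing axis z up at the left or right under the bridge; origin at its underside's centre. Broad at the top: cap diameter 46 mm, sides upright from 38 to 56 mm up, domed above; stem diameter 26 mm, foot 40 mm. Soft: grip with 20 to 30 N a finger; over 50 N a finger spoils it.
- mushroom_mid (a point): Centre of the mushroom's cap, on its axis, 47 mm above its underside: the place to grip it.
- pear: The other teether, to be left standing: same beige silicone, pear-shaped, broad below (diameter 52 mm) and narrow at the top (diameter 24 mm), 65 mm tall, loose; origin at the centre of its underside. 160 to 180 mm to the side of the mushroom.
- bottle: Glass bottle with a twist cap, loose, diameter 62 mm, 150 mm tall; origin at the centre of its underside.
- dispenser: Formula dispenser, three stacked round tiers with a lid, loose, diameter 90 mm (98 mm over the tier tabs), 168 mm tall; origin at the centre of its underside.
- basket: White slatted dishwasher basket, fixed on the mat, open at the top; origin at the centre of its underside, on the mat. 150 (own x) x 200 (own y) x 85 mm high, walls and floor 5 mm. The lid's hinge lies along its own +x rim, which faces the robot's right.
- lid_hinge (a point): Middle of the lid's hinge line, on the basket's +x rim, 85 mm above its underside. The hinge line runs along the basket's own y.
- lid_edge (a point): Middle of the lid's free edge, 150 mm from the hinge line.
- lid (a joint): Angle of the slatted lid (150 x 200 mm; shut, it lies 1 to 7 mm above the rim; 12 mm slats, 11 mm gaps): 0 shut flat, 1.57 upright on the basket's +x side, 1.9 its stop. Starts near upright. Stiff hinge: stays at any angle and moves with 1 to 2 N at its free edge; push its outer (+x) face near that edge over and down.
There are look-alikes about, which are no part of the job. Leave any turquoise look-alike of the basket alone.

How it is judged (in metres and radians):
On the way, in this order (a step that is already met when the one before it is completed fails the run):
1. the mushroom is held by the fingers inside the basket, the centre of its cap below the rim (at most 80 mm above the basket's underside) (x of mushroom_mid in the frame of basket between -0.072 and 0.072 m and y of mushroom_mid in the frame of basket between -0.097 and 0.097 m and z of mushroom_mid in the frame of basket between 0 and 0.08 m and contact force between the fingers and mushroom above 1 N), for 0.1 s.
2. the mushroom has been let go in the basket (x of mushroom_mid in the frame of basket between -0.072 and 0.072 m and y of mushroom_mid in the frame of basket between -0.097 and 0.097 m and z of mushroom_mid in the frame of basket between 0 and 0.08 m and contact force between the fingers and mushroom below 0.05 N), for 0.2 s.
3. the lid is shut over it (all of step 2 and value of joint lid below 0.06 rad), for 0.2 s.
At the end, for the whole second after the job is handed in: The mushroom lies released and still inside the basket (cap centre within its walls and at most 80 mm above its underside), the lid is shut to within 0.06 rad, and the pear, bottle and dispenser stand upright within 20 mm of where they were (all of step 3 and linear speed of mushroom below 0.02 m/s and angle between each of pear, bottle, dispenser's own z axis and vertical below 0.1 rad and distance of each of pear, bottle, dispenser from where it was at the start of the episode below 0.02 m); the robot touches nothing.
It fails at once if the mushroom is squeezed too hard (over 100 N between it and the fingers, both fingers added) (contact force between the fingers and mushroom above 100 N).
It fails at once if the mushroom is dragged along, toppled or dropped on the mat (touches the mat over 40 mm from where it stood) (contact force between mushroom and mat above 0.05 N and distance of mushroom_mid from where it was at the start of the episode above 0.04 m).
It fails at once if the pear, bottle or dispenser is shifted by over 20 mm (distance of any of pear, bottle, dispenser from where it was at the start of the episode above 0.02 m).
It also fails if it takes over 64 s, if anything falls off the work surface, if the arm or the gripper's body presses on something with over 40 N, if the wrist force passes 120 N, or if a joint passes its speed limit or range.

ROBOT

A 6-joint arm with a two-finger parallel gripper is mounted at the origin on the work surface. World frame = base frame: x ahead of the robot, y to its left, z up, the work surface at z = 0. Lengths are in m, angles in degrees, forces in N, time in s.
With the tool pointing down it reaches from about 0.25 to 0.725 m from the base axis. Payload 9.7 kg.
Tool frame: the origin (TCP) lies between the finger pads; the fingertips stand tip_extent ahead of it and the grasp point (between the pads) lies 3 mm ahead of it (tip_extent is the distance from the TCP to the fingertips, in m); z points along the fingers, y is the line along which they close (so a half turn about z gives the same grasp; the last joint's range is limited). The gripper opens to 85 mm and grips with 20 to 120 N. Pads are 22 mm wide; open, the fingers measure 114 mm over their backs; the gripper's body (76 mm by 85 mm) begins 54 mm behind the grasp point. The pads swing forward as they close: fully open they stand 13 mm farther back than shut.
Start: joints at [63.083, 4.979, 10.078, 95.1, 0, 90], TCP at [0.249, 0.49, 0.253] pointing down, gripper open.
Joint ranges: [-179.16, 179.16], [-48.56, 103.87], [-65.8, 70.77], [-126.05, 130.52], [-82.76, 87.17], [-180, 180]. Speed limits (degrees/s): [127.2, 127.2, 147.25, 180, 180, 180].

INTERFACE

Orientations are given as [roll, pitch, yaw] about the fixed x, y, z axes, in that order (R = Rz(yaw) Ry(pitch) Rx(roll)).
In Python, from rig import * gives the robot as it stands.
- The arm moves only by the tool carry_out, never from a script. Its argument "increments" is a list of rows, each a list of 7 numbers: the shift along the tool's x, y, z in mm, then the turn, a rotation vector about the tool's x, y, z in rad, then the finger opening in mm, from 0 to 85.4. In form: [[x, y, z, ax, ay, az, grip], ...]. A call has 1 to 5 rows; each row is the pose to reach, as a shift and turn from the pose commanded when the call began, along the tool's axes at that moment; what a row does not reach only later rows make up. A row lasts 1/8 s, in which the tool goes at most 62.5 mm and 10.7 degrees, less where a joint would pass 70% of its speed; a pose out of reach is approached as far as the arm can. A call with a gripper value outside its range is refused whole. The fingers move at their own pace and stop on an object; "newtons" is the grip in N (left out, the last holds). Time passes only in rows, so rows that repeat a pose let the fingers close. It gives the time, the measured TCP pose, the force, the opening and the grip force at its end, in the units of the state.
- read_state(): the state, without advancing time (a new reading comes with each control period).
- camera(name): name is "side" or "top"; returns (picture, depth): 480x640x3 uint8, red, green, blue; 480x640 float32, m along the optical axis (not along the pixel's ray), 0 where there is no reading.
- camera_info(name): a dict with "vfov" (degrees; the focal length in pixels is half the picture's height over the tangent of half this angle, whatever the lens; pixels are square), "cx", "cy" (the principal point, pixels), "extrinsics" (4x4, takes a point from camera to world coordinates). Camera axes: x right, y up, looking along -z (the intrinsics and any distortion apply to the point x, -y, -z); pixel columns grow to the right and rows downward; lengths in m; the calibration is good to about 2 mm. A picture is of the moment at which its call begins. camera_info takes no time and is no camera call.
- sign_off(): hands the job in; it is judged then, once.
Trained networks look in the newest picture that a camera, given by its name, has taken for a name from the list of things; names that differ only in an ending like _2 or _b are one class to them, and where a whole thing is asked for, a point or a joint stands for the part that bears it (a point fixed in the world has none). Each returns a list of dicts, best first, with "score" (0 to 1); they miss things now and then, are a little off and sometimes report something else, mostly with a low value. They report only what shows in the picture. A call takes as long as a camera call. They do not tell look-alikes from the thing itself.
- recognise(camera, target): "rect" ([left, top, width, height] in pixels, round what is visible of it).
The state is a dict: "time": time; "joint_positions": joint angles; "qvel": joint speeds; "joint_torque": joint torques, N m; "ee_pos": TCP position; "orientation": TCP orientation; "wrist_force": force on the tool from outside, world axes, zero at the start; "torque": the same for the moment, N m; "grip_width": opening from 0.0 (shut) to 1.0 (fully open); "finger_force": force on a finger pad.
Only numpy, scipy, OpenCV 4.12 (cv2) and the standard library are available. Lean on these libraries where they do the work, as an engineer would, in place of code of your own. Each camera call takes 0.05 s, during which the arm holds its last target. There are 200 camera calls.

## Working session

There is one attempt and no reset: what is moved stays moved. The work goes in short steps, Python scripts to look and compute and a tool call to move; the robot and the scene stay as the last step left them, time stands still between calls to the robot, and variables do not carry over. Pictures are saved under pics/ and viewed, at most 10 in all, crops included, and the job is handed in when it is done.

Besides the shell and the picture viewer there is one more tool, called after "Call:" as a command line: name --pt "numbers of a row" for each row, then --argument value for the rest. carry_out: Moves the arm, as the interface text tells. Its arguments: {"type":"object","properties":{"increments":{"type":"array","items":{"type":"array","items":{"type":"number"}}},"newtons":{"type":"number"}},"required":["increments"]}

```bash
mkdir -p pics; ls; cat > h.py <<'E'
from rig import *
import numpy as np, cv2
from scipy.spatial.transform import Rotation as R
def cloud(name,d=None):
    i=camera_info(name); 
    if d is None: d=camera(name)[1]
    f=240/np.tan(np.radians(i["vfov"])/2); v,u=np.mgrid[:480,:640]
    p=np.stack([(u-i["cx"])*d/f,-(v-i["cy"])*d/f,-d],-1); E=np.array(i["extrinsics"])
    P=p@E[:3,:3].T+E[:3,3]; P[d<=0]=np.nan
    return P
E
python3 - <<'E'
from h import *
for n in("top","side"):
    im,d=camera(n); np.savez(f"{n}0.npz",im=im,d=d); cv2.imwrite(f"pics/{n}0.png",im[...,::-1])
    print(n,camera_info(n)); P=cloud(n,d)
    for t in("mushroom","pear","bottle","dispenser","basket","lid","bridge"):
        for r in recognise(n,t)[:3]:
            l,tp,w,h=r["rect"]; c=P[min(479,int(tp+h/2)),min(639,int(l+w/2))]
            print(n,t,np.round(r["rect"]),round(r["score"],2),np.round(c,3))
print(read_state())
E
```

```text
pics
top {'vfov': 52.043986547894285, 'cx': 324.21657883920557, 'cy': 239.90990042613075, 'extrinsics': array([[-0.01442731,  0.97608492, -0.21691033,  0.26547604],
       [-0.99988475, -0.01305831,  0.00774339, -0.02584333],
       [ 0.00472572,  0.21699705,  0.97616082,  1.10982326],
       [ 0.        ,  0.        ,  0.        ,  1.        ]])}
top mushroom [294. 192.  22.  20.] 0.75 [0.586 0.009 0.067]
top pear [218. 185.  22.  25.] 0.69 [0.604 0.182 0.046]
top bottle [313. 100.  30.  48.] 0.78 [ 0.749 -0.044  0.109]
top dispenser [410. 109.  55.  62.] 0.76 [ 0.693 -0.274  0.148]
top basket [386. 210. 137.  84.] 0.76 [ 0.478 -0.331  0.007]
top basket [414. 350. 112.  85.] 0.7 [ 0.178 -0.319  0.092]
top lid [402. 270. 124.  18.] 0.77 [ 0.385 -0.281  0.233]
top lid [423. 351. 105.  84.] 0.68 [ 0.178 -0.33   0.089]
top bridge [163. 160. 189.  64.] 0.98 [0.631 0.122 0.005]
side {'vfov': 46.81392784783628, 'cx': 322.6549465577376, 'cy': 243.94298985294577, 'extrinsics': array([[ 0.98927732,  0.09229974, -0.1131863 ,  0.29543388],
       [-0.14565727,  0.56678125, -0.81089024, -1.18072
[... 659 characters left out ...]
62  0.173 0.034]
{'time': 0.8, 'joint_positions': array([6.30837134e+01, 4.97915037e+00, 1.00781574e+01, 9.50999703e+01,
       7.25631577e-04, 9.00010506e+01]), 'qvel': array([-0.00484589,  0.0520917 ,  0.01132015,  0.00468246,  0.10252478,
        0.02736976]), 'joint_torque': array([ 2.52534628e-03, -5.20041633e+01,  4.64839768e+01,  1.17632273e-03,
       -8.82232621e-05,  5.25940294e-06]), 'ee_pos': array([0.24897256, 0.49041354, 0.25328123]), 'orientation': array([-1.79999037e+02, -7.25613913e-04,  1.53082663e+02]), 'wrist_force': array([ 0.15566534,  0.36652935, -0.63692645]), 'torque': array([0.06998805, 0.01135373, 0.00393885]), 'finger_force': 0.0, 'grip_width': 1.0038015246175063}
```

View pics.

View pics/top0.png

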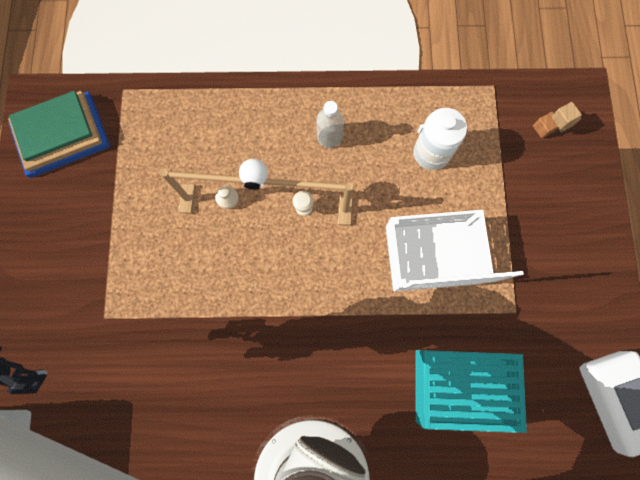

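View pics/side0.png

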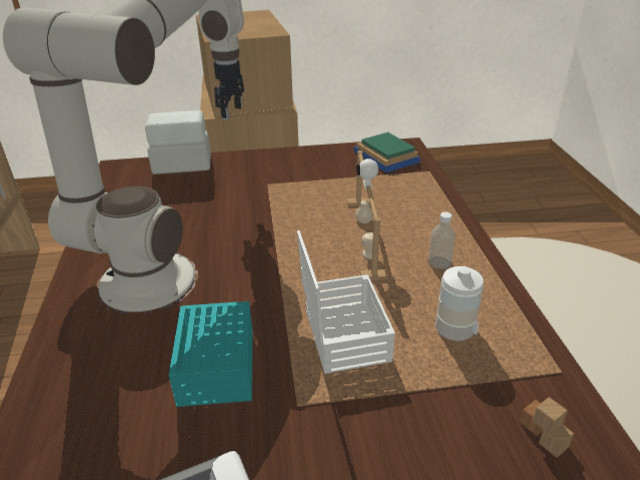

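```bash
python3 - <<'E'
from h import *
a=np.load("top0.npz"); b=np.load("side0.npz")
c1=cv2.resize(a["im"][170:230,200:330],None,fx=6,fy=5); c1=cv2.resize(a["im"][175:225,205:325],(720,300),interpolation=3)
c2=cv2.resize(b["im"][185:285,310:410],(300,300),interpolation=3)
cv2.imwrite("pics/crop.png",np.vstack([c1,np.hstack([c2,np.zeros((300,420,3),np.uint8)])])[...,::-1])
P=cloud("top",a["d"]); Q=cloud("side",b["d"])
def near(P,c,r=.045,z0=.012):
    m=(np.hypot(P[...,0]-c[0],P[...,1]-c[1])<r)&(P[...,2]>z0)&(P[...,2]<.085); return P[m]
for c in((.60,0.005),(.61,.178)):
    for n,X in(("top",P),("side",Q)):
        p=near(X,c); print(c,n)
        for z in np.arange(.01,.08,.01):
            q=p[(p[:,2]>=z)&(p[:,2]<z+.01)]
            if len(q)>2: print(round(z,3),len(q),np.round([q[:,0].min(),q[:,0].max(),q[:,1].min(),q[:,1].max()],3))
# bridge bar
for n,X in(("top",P),("side",Q)):
    m=(X[...,2]>.166)&(X[...,2]<.20)&(X[...,0]>.5)&(X[...,0]<.75)&(X[...,1]>-.12)&(X[...,1]<.4); q=X[m]
    print(n,"bar",len(q)); 
    h,e=np.histogram(q[:,1],20); 
    for i in range(20):
        s=q[(q[:,1]>=e[i])&(q[:,1]<e[i+1])]
        if len(s):print(np.round(np.median(s,0),3),end=" ")
    print()
    m=(X[...,1]<-.08)&(X[...,1]>-.45)&(X[...,0]>.34)&(X[...,0]<.59)
    for lo,hi in((.075,.093),(.1,.15),(.15,.2),(.2,.26)):
        q=X[m&(X[...,2]>lo)&(X[...,2]<hi)]; print("basket",lo,len(q),np.round(q.min(0),3),np.round(q.max(0),3),np.round(np.median(q,0),3))
    q=X[m&(X[...,2]>.083)&(X[...,2]<.094)]; print(cv2.minAreaRect(q[:,:2].astype(np.float32)))
E
```

```text
(0.6, 0.005) top
0.01 19 [ 0.571  0.587 -0.007  0.023]
0.04 14 [ 0.568  0.581 -0.008  0.033]
0.05 47 [ 0.567  0.612 -0.01   0.034]
0.06 274 [ 0.569  0.611 -0.011  0.034]
0.07 15 [0.573 0.603 0.003 0.02 ]
(0.6, 0.005) side
0.01 30 [ 0.571  0.593 -0.007  0.018]
0.02 21 [ 0.577  0.592 -0.004  0.013]
0.03 11 [ 0.577  0.591 -0.008  0.009]
0.04 25 [ 0.567  0.589 -0.012  0.01 ]
0.05 28 [ 0.567  0.588 -0.013  0.014]
0.06 85 [ 0.567  0.597 -0.014  0.031]
0.07 8 [0.575 0.593 0.004 0.018]
(0.61, 0.178) top
0.01 19 [0.587 0.619 0.164 0.199]
0.02 64 [0.587 0.637 0.163 0.213]
0.03 132 [0.587 0.635 0.164 0.212]
0.04 89 [0.594 0.632 0.169 0.206]
0.05 23 [0.6   0.626 0.176 0.198]
0.06 87 [0.601 0.623 0.177 0.199]
(0.61, 0.178) side
0.01 39 [0.586 0.634 0.161 0.198]
0.02 55 [0.586 0.633 0.162 0.195]
0.03 67 [0.588 0.632 0.16  0.201]
0.04 48 [0.591 0.629 0.168 0.197]
0.05 32 [0.599 0.622 0.173 0.193]
0.06 31 [0.6   0.622 0.173 0.2  ]
0.07 3 [0.606 0.611 0.178 0.184]
top bar 1061
[ 0.58  -0.082  0.181] [ 0.582 -0.061  0.178] [ 0.583 -0.042  0.178] [ 0.585 -0.023  0.179] [ 0.587 -0.005  0.179] [0.589 0.0
[... 792 characters left out ...]
 0.179] [ 0.584 -0.026  0.179] [ 0.585 -0.006  0.178] [0.588 0.013 0.178] [0.59  0.035 0.179] [0.59  0.05  0.179] [0.593 0.073 0.179] [0.594 0.092 0.182] [0.589 0.111 0.179] [0.605 0.231 0.179] [0.609 0.246 0.179] [0.61  0.271 0.179] [0.614 0.283 0.181] 
basket 0.075 1152 [ 0.384 -0.39   0.075] [ 0.588 -0.081  0.093] [ 0.501 -0.341  0.086]
basket 0.1 421 [ 0.381 -0.391  0.1  ] [ 0.588 -0.081  0.149] [ 0.394 -0.277  0.125]
basket 0.15 383 [ 0.379 -0.393  0.15 ] [ 0.587 -0.081  0.2  ] [ 0.392 -0.283  0.173]
basket 0.2 409 [ 0.378 -0.391  0.2  ] [ 0.398 -0.186  0.242] [ 0.388 -0.313  0.234]
((0.47519955039024353, -0.23385216295719147), (0.325667142868042, 0.19024688005447388), 83.3837661743164)
```

View pics/crop.png

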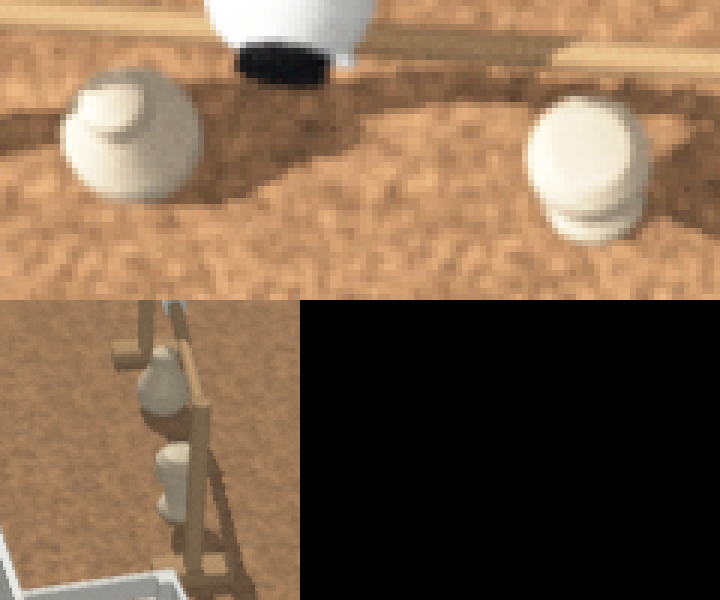

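Candidates: pear at top (227,197), side (365,210), which is broad below with a narrow top; mushroom at top (303,203), side (369,246), which has a domed cap over a stem and foot. So the right-hand one is the mushroom, confirmed in the crop. The white basket is at (440,250) with its lid upright on the robot-side edge; the turquoise one at (470,390) is the look-alike.

```bash
cat >> h.py <<'E'
def tool(tilt,az,sy=1):
    """tool orientation: fingers tilted `tilt` deg from down toward azimuth az; tool y horizontal, to the left of az (sy=1)"""
    t,a=np.radians([tilt,az]); z=np.array([np.sin(t)*np.cos(a),np.sin(t)*np.sin(a),-np.cos(t)])
    y=sy*np.array([-np.sin(a),np.cos(a),0]); return np.column_stack([np.cross(y,z),y,z])
def rpy(s): return R.from_euler("xyz",s,degrees=True).as_matrix()
def inc(p0,R0,p,Rm):
    return np.round(np.r_[R0.T@(np.array(p)-p0)*1000],0),np.round(R.from_matrix(R0.T@Rm).as_rotvec(),3)
E
python3 - <<'E'
from h import *
Q=cloud("side",np.load("side0.npz")["d"]); P=cloud("top",np.load("top0.npz")["d"])
m=(Q[...,0]>.1)&(Q[...,0]<.4)&(Q[...,1]>.3)&(Q[...,1]<.58)&(Q[...,2]>.2)
q=Q[m]
for z in np.arange(.2,.6,.02):
    s=q[(q[:,2]>=z)&(q[:,2]<z+.02)]
    if len(s):print(round(z,2),len(s),np.round(s.min(0),3)[:2],np.round(s.max(0),3)[:2])
# basket rim corners & lid top edge
for n,X in(("top",P),("side",Q)):
    b=(X[...,1]<-.15)&(X[...,1]>-.42)&(X[...,0]>.34)&(X[...,0]<.6)
    s=X[b&(X[...,2]>.084)&(X[...,2]<.095)]; print(n,"rim",np.round(s.min(0),3),np.round(s.max(0),3),cv2.minAreaRect(s[:,:2].astype(np.float32)))
    s=X[b&(X[...,2]>.225)]; print("lidtop",np.round(s.min(0),3),np.round(s.max(0),3),np.round(np.polyfit(s[:,1],s[:,0],1),3))
    for lo in(.1,.13,.16,.19,.22):
        s=X[b&(X[...,2]>lo)&(X[...,2]<lo+.02)&(X[...,0]<.43)]; print(lo,np.round(np.median(s,0),3),end=";")
    print()
s=read_state(); p0=s["ee_pos"];R0=rpy(s["orientation"])
print(inc(p0,R0,[.49,.02,.17],tool(40,-5)),inc(p0,R0,[.49,.02,.17],tool(0,-5)))
E
```

```text
0.24 64 [0.216 0.432] [0.28  0.539]
0.26 91 [0.216 0.432] [0.279 0.539]
0.28 105 [0.204 0.414] [0.29  0.549]
0.3 171 [0.205 0.415] [0.291 0.554]
0.32 194 [0.206 0.417] [0.29  0.551]
0.34 132 [0.207 0.417] [0.288 0.547]
0.36 163 [0.212 0.441] [0.284 0.485]
0.38 184 [0.211 0.443] [0.285 0.488]
0.4 164 [0.211 0.444] [0.284 0.501]
0.42 194 [0.208 0.441] [0.287 0.491]
0.44 198 [0.207 0.441] [0.288 0.491]
0.46 201 [0.206 0.437] [0.291 0.51 ]
0.48 236 [0.189 0.426] [0.305 0.523]
0.5 321 [0.186 0.421] [0.309 0.512]
0.52 365 [0.187 0.423] [0.31  0.514]
0.54 331 [0.19  0.423] [0.307 0.513]
0.56 260 [0.198 0.425] [0.305 0.513]
0.58 28 [0.199 0.301] [0.265 0.451]
top rim [ 0.385 -0.387  0.084] [ 0.554 -0.178  0.095] ((0.4707881808280945, -0.2831869423389435), (0.15820088982582092, 0.20110830664634705), 4.092331886291504)
lidtop [ 0.378 -0.388  0.227] [ 0.398 -0.189  0.243] [-0.072  0.367]
0.1 [ 0.391 -0.273  0.108];0.13 [ 0.389 -0.281  0.144];0.16 [ 0.388 -0.28   0.168];0.19 [ 0.387 -0.277  0.193];0.22 [ 0.388 -0.285  0.238];
side rim [ 0.384 -0.39   0.084] [ 0.554 -0.176  0.095] ((0.4696568250656128, -0.28325608372688293), (0.1590297818183899, 0.2064700871706009), 4.390216827392578)
lidtop [ 0.378 -0.391  0.225] [ 0.397 -0.186  0.242] [-0.074  0.365]
0.1 [ 0.393 -0.318  0.106];0.13 [ 0.391 -0.316  0.145];0.16 [ 0.39  -0.316  0.169];0.19 [ 0.389 -0.311  0.195];0.22 [ 0.388 -0.315  0.238];
(array([-428., -310.,   83.]), array([-0.134, -0.689, -0.367])) (array([-428., -310.,   83.]), array([-0.   , -0.   , -0.383]))
```

Call:
carry_out --pt "-40 -30 0 0 0 -0.08 85" --pt "-85 -62 0 0 0 -0.16 85" --pt "-128 -93 0 0 0 -0.24 85" --pt "-171 -124 0 0 0 -0.31 85" --pt "-214 -155 0 0 0 -0.38 85" --newtons 20

```text
time: 1.42
ee_pos: [0.3701, 0.2538, 0.2534]
orientation: [180.0, 0.0, 175.0]
wrist_force: [0.5, 0.6, -0.1]
grip_width: 0.997
finger_force: 0.0
```

```bash
python3 - <<'E'
from h import *
s=read_state(); p0=s["ee_pos"];R0=rpy(s["orientation"]);print(s["time"],p0,s["orientation"],s["joint_positions"])
print(inc(p0,R0,[.49,.02,.17],tool(40,-5)))
E
```

```text
1.425 [0.37011311 0.25380144 0.2534445 ] [1.79978297e+02 2.91221824e-02 1.75004666e+02] [ 3.44410176e+01 -8.82376997e+00 -3.32848417e+00  9.54590077e+01
 -1.73715392e-03  3.94363458e+01]
(array([-140., -223.,   83.]), array([ 0.   , -0.698, -0.   ]))
```

Call:
carry_out --pt "-28 -45 15 0 -0.14 0 85" --pt "-56 -90 30 0 -0.28 0 85" --pt "-84 -134 48 0 -0.42 0 85" --pt "-112 -178 65 0 -0.56 0 85" --pt "-140 -223 83 0 -0.698 0 85"

```text
time: 2.05
ee_pos: [0.4896, 0.0194, 0.1708]
orientation: [-179.9, 40.4, 174.9]
wrist_force: [0.9, 0.9, -0.5]
grip_width: 0.999
finger_force: 0.0
```

```bash
python3 - <<'E'
from h import *
s=read_state(); p0=s["ee_pos"];R0=rpy(s["orientation"]);print(s["time"],p0,s["orientation"],s["joint_positions"])
print(inc(p0,R0,[.59,.011,.051],tool(40,-5)))
im,d=camera("top"); P=cloud("top",d)
ims,ds=camera("side"); Q=cloud("side",ds)
for X in(P,Q):
    m=(np.hypot(X[...,0]-.59,X[...,1]-.01)<.03)&(X[...,2]>.045)&(X[...,2]<.08); q=X[m]
    print(len(q),q[:,:2].min(0),q[:,:2].max(0), cv2.minEnclosingCircle(q[:,:2].astype(np.float32)))
cv2.imwrite("pics/a.png",np.hstack([im[100:330,180:480],ims[100:330,220:460]])[...,::-1])
E
```

```text
2.05 [0.48963591 0.01938551 0.17075163] [-179.94184112   40.35559481  174.92555181] [  6.19087954 -43.69110814 -45.65808611  48.23536626  -7.32469279
   8.63222623]
(array([  1.,   1., 156.]), array([-0.002,  0.006, -0.001]))
343 [ 0.5677213  -0.01049788] [0.61160116 0.03410603] ((0.5902285575866699, 0.012420871295034885), 0.023535940796136856)
141 [ 0.56687724 -0.01472754] [0.5967138  0.03148098] ((0.5871240496635437, 0.008884483017027378), 0.023714276030659676)
```

View pics/a.png

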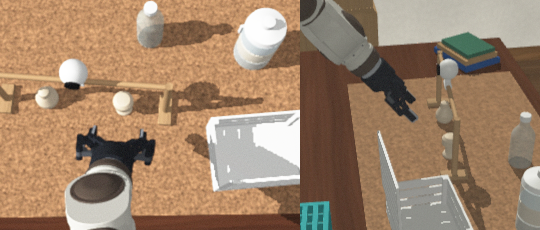

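The tool stands square ahead of the mushroom (crop (123,102)) with the fingers open at (115,145). It can advance along the tool axis.

Call:
carry_out --pt "0 0 40 0 0 0 85" --pt "0 0 80 0 0 0 85" --pt "0 0 115 0 0 0 85" --pt "0 0 140 0 0 0 85" --pt "0 0 155 0 0 0 85" --newtons 25

```text
time: 2.78
ee_pos: [0.589, 0.0124, 0.0509]
orientation: [180.0, 39.9, 174.9]
wrist_force: [-1.1, 0.1, 0.9]
grip_width: 0.997
finger_force: 0.0
```

```bash
python3 - <<'E'
from h import *
s=read_state(); p0=s["ee_pos"];R0=rpy(s["orientation"]);print(s["time"],p0,s["orientation"],s["joint_positions"],s["wrist_force"])
print(inc(p0,R0,[.589,.0105,.051],tool(40,-5)))
E
```

```text
2.775 [0.58896591 0.01242487 0.05087161] [179.98071485  39.90006309 174.8699497 ] [  3.72723924 -21.74128659 -46.71792051  25.45888593  -5.64900253
   6.81706698] [-1.11522546  0.0823304   0.86285892]
(array([-0., -2.,  0.]), array([-0.001, -0.002, -0.002]))
```

Call:
carry_out --pt "0 -1 0 0 0 0 60" --pt "0 -1 0 0 0 0 50" --pt "0 -1 0 0 0 0 40" --pt "0 -1 0 0 0 0 36" --pt "0 -1 0 0 0 0 36" --newtons 25

```text
time: 3.4
ee_pos: [0.5888, 0.011, 0.0528]
orientation: [180.0, 40.1, 174.8]
wrist_force: [-2.4, 2.0, 5.0]
grip_width: 0.518
finger_force: 25.8
```

Call:
carry_out --pt "0 0 0 0 0 0 36" --pt "0 0 0 0 0 0 36"

```text
time: 3.65
ee_pos: [0.5889, 0.011, 0.0529]
orientation: [180.0, 40.1, 174.8]
wrist_force: [-1.7, 2.5, 6.9]
grip_width: 0.522
finger_force: 25.9
```

Call:
carry_out --pt "0 0 -10 0 0 0 36" --pt "0 0 -35 0 0 0 36" --pt "0 0 -70 0 0 0 36" --pt "0 0 -110 0 0 0 36" --pt "0 0 -150 0 0 0 36"

```text
time: 4.28
ee_pos: [0.4905, 0.0192, 0.1668]
orientation: [-180.0, 39.9, 174.8]
wrist_force: [0.2, -0.1, -0.4]
grip_width: 0.523
finger_force: 25.8
```

```bash
python3 - <<'E'
from h import *
s=read_state(); p0=s["ee_pos"];R0=rpy(s["orientation"]);print(s["time"],p0,s["orientation"],s["joint_positions"],s["wrist_force"],s["grip_width"],s["finger_force"])
im,d=camera("top"); ims,ds=camera("side")
cv2.imwrite("pics/b.png",np.hstack([im[100:330,180:480],ims[100:330,220:460]])[...,::-1])
for t in([.47,.012,.30],):
    print(inc(p0,R0,t,tool(0,-5)))
E
```

```text
4.275 [0.49046545 0.01920066 0.16682871] [-179.9725379    39.92651818  174.8495818 ] [  6.10497114 -43.13329443 -45.62787689  48.12975928  -7.22344286
   8.67773984] [ 0.20273932 -0.11850622 -0.37627144] 0.5227183940629113 25.827478663413785
(array([ -70.,   -9., -115.]), array([-0.001,  0.697, -0.003]))
```

View pics/b.png

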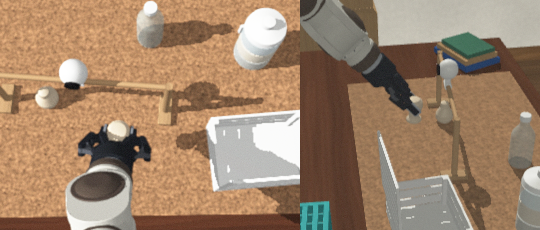

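The mushroom is in the grip, clear of bar and mat, at crop (118,130) in top and (413,108) in side. Next is straightening the tool and carrying it over the basket's left wall.

```bash
python3 - <<'E'
from h import *
s=read_state(); p0=s["ee_pos"];R0=rpy(s["orientation"])
A=([.475,-.04,.22],tool(0,0)); B=([.478,-.283,.20],tool(0,4)); C=([.478,-.283,.068],tool(0,4))
print(inc(p0,R0,*A)); print(inc(A[0],A[1],*B)); print(inc(B[0],B[1],*C))
E
```

```text
(array([-23., -61., -45.]), array([-0.031,  0.703, -0.086]))
(array([  -3., -243.,   20.]), array([ 0.  ,  0.  , -0.07]))
(array([  0.,   0., 132.]), array([0., 0., 0.]))
```

Call:
carry_out --pt "-5 -12 -10 -0.006 0.14 -0.017 36" --pt "-10 -24 -20 -0.012 0.28 -0.034 36" --pt "-15 -36 -30 -0.018 0.42 -0.051 36" --pt "-19 -48 -38 -0.025 0.56 -0.068 36" --pt "-23 -61 -45 -0.031 0.703 -0.086 36"

```text
time: 5.0
ee_pos: [0.4753, -0.041, 0.2155]
orientation: [180.0, -0.6, 180.0]
wrist_force: [1.3, 0.8, -1.4]
grip_width: 0.522
finger_force: 25.9
```

Call:
carry_out --pt "-1 -40 0 0 0 -0.014 36" --pt "-2 -95 0 0 0 -0.028 36" --pt "-2 -150 0 0 0 -0.042 36" --pt "-3 -205 10 0 0 -0.056 36" --pt "-3 -243 20 0 0 -0.07 36"

```text
time: 5.62
ee_pos: [0.4777, -0.2857, 0.194]
orientation: [179.9, -0.4, -176.1]
wrist_force: [0.4, -0.2, -1.6]
grip_width: 0.522
finger_force: 25.9
```

```bash
python3 - <<'E'
from h import *
s=read_state(); p0=s["ee_pos"];R0=rpy(s["orientation"]);print(s["time"],p0,s["orientation"],s["joint_positions"],s["wrist_force"],s["grip_width"],s["finger_force"])
print(inc(p0,R0,[.478,-.283,.068],tool(0,4)))
im,d=camera("top"); ims,ds=camera("side")
cv2.imwrite("pics/c.png",np.hstack([im[100:340,280:580],ims[100:340,220:460]])[...,::-1])
E
```

```text
5.625 [ 0.47766166 -0.28567749  0.1939725 ] [ 179.93375166   -0.40394112 -176.06192512] [-30.79954948   5.41651661   3.97513922  88.92832023  -0.17573076
 -34.73682388] [ 0.44020179 -0.18193949 -1.58142944] 0.5224081439235385 25.885893719096202
(array([ -1.,   3., 126.]), array([ 0.001, -0.007, -0.001]))
```

View pics/c.png

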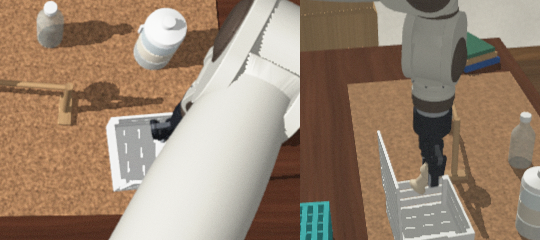

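The mushroom hangs over the basket (side crop (420,178)), with the lid clear of the gripper. Lowering.

Call:
carry_out --pt "0 2 35 0 0 0 36" --pt "0 2 70 0 0 0 36" --pt "0 2 100 0 0 0 36" --pt "0 2 118 0 0 0 36" --pt "0 2 124 0 0 0 36"

```text
time: 6.35
ee_pos: [0.477, -0.2809, 0.0706]
orientation: [179.9, -0.4, -176.0]
wrist_force: [-0.3, 0.5, -0.7]
grip_width: 0.518
finger_force: 25.9
```

Call:
carry_out --pt "0 0 0 0 0 0 36" --pt "0 0 0 0 0 0 36" --pt "0 0 0 0 0 0 36"

```text
time: 6.72
ee_pos: [0.4779, -0.2816, 0.0726]
orientation: [-180.0, -0.2, -176.0]
wrist_force: [-0.7, 1.2, -1.2]
grip_width: 0.52
finger_force: 25.9
```

Call:
carry_out --pt "0 0 4 0 0 0 36" --pt "0 0 7 0 0 0 36" --pt "0 0 7 0 0 0 36" --pt "0 0 7 0 0 0 36"

```text
time: 7.22
ee_pos: [0.4774, -0.2814, 0.0647]
orientation: [180.0, -0.3, -176.0]
wrist_force: [0.0, 0.1, -0.5]
grip_width: 0.522
finger_force: 25.9
```

Call:
carry_out --pt "0 0 0 0 0 0 50" --pt "0 0 0 0 0 0 65" --pt "0 0 0 0 0 0 80" --pt "0 0 0 0 0 0 85" --pt "0 0 0 0 0 0 85"

```text
time: 7.85
ee_pos: [0.4774, -0.2814, 0.0647]
orientation: [180.0, -0.3, -176.0]
wrist_force: [-0.4, 0.2, -0.8]
grip_width: 0.993
finger_force: 0.0
```

Call:
carry_out --pt "0 0 0 0 0 0 85" --pt "0 0 0 0 0 0 85" --pt "0 0 0 0 0 0 85" --pt "0 0 0 0 0 0 85" --pt "0 0 0 0 0 0 85"

```text
time: 8.48
ee_pos: [0.4774, -0.2814, 0.0647]
orientation: [180.0, -0.3, -176.0]
wrist_force: [-0.3, 0.3, 0.4]
grip_width: 0.989
finger_force: 0.0
```

Call:
carry_out --pt "0 0 -30 0 0 0 85" --pt "0 0 -85 0 0 0 85" --pt "0 0 -145 0 0 0 85" --pt "0 0 -205 0 0 0 85" --pt "0 0 -265 0 0 0 85"

```text
time: 9.1
ee_pos: [0.4786, -0.2812, 0.3318]
orientation: [-180.0, -0.3, -176.0]
wrist_force: [-0.0, -1.2, 0.4]
grip_width: 0.996
finger_force: 0.0
```

Call:
carry_out --pt "40 0 0 0 0 0 60" --pt "85 0 0 0 0 0 30" --pt "130 0 0 0 0 0 0" --pt "170 0 0 0 0 0 0" --pt "180 0 0 0 0 0 0"

```text
time: 9.72
ee_pos: [0.2977, -0.2939, 0.3314]
orientation: [-180.0, -0.3, -176.1]
wrist_force: [0.0, 0.3, -0.4]
grip_width: 0.001
finger_force: 0.0
```

```bash
python3 - <<'E'
from h import *
s=read_state(); p0=s["ee_pos"];R0=rpy(s["orientation"]);print(s["time"],p0,s["orientation"],s["joint_positions"],s["wrist_force"],s["grip_width"])
im,d=camera("top"); ims,ds=camera("side"); Q=cloud("side",ds)
m=(np.hypot(Q[...,0]-p0[0],Q[...,1]-p0[1])<.05)&(abs(Q[...,2]-p0[2])<.06); q=Q[m]
for z in np.arange(p0[2]-.05,p0[2]+.03,.006):
    t=q[(q[:,2]>=z)&(q[:,2]<z+.006)]
    if len(t):print(round(z,3),len(t),np.round(t.min(0)-p0,3)[:2],np.round(t.max(0)-p0,3)[:2])
b=(Q[...,1]<-.15)&(Q[...,1]>-.42)&(Q[...,0]>.36)&(Q[...,0]<.42)
for lo in(.1,.13,.16,.19,.22,.235):
    t=Q[b&(Q[...,2]>lo)&(Q[...,2]<lo+.02)]; print(lo,np.round(t.min(0),3),np.round(t.max(0),3))
cv2.imwrite("pics/d.png",cv2.resize(np.hstack([im[190:310,370:540],ims[180:400,230:450][::1,:][:120] if 0 else ims[250:370,280:400]]),None,fx=2.5,fy=2.5)[...,::-1])
E
```

```text
9.725 [ 0.29770517 -0.29389924  0.33142935] [-179.95045523   -0.25674233 -176.10018566] [-44.49004145 -10.12411414   4.41308575 104.67064871  -0.22486173
 -48.38970492] [ 0.0024871   0.25577505 -0.42461389] 0.000910155955619596
0.305 4 [-0.007 -0.009] [ 0.007 -0.007]
0.311 18 [-0.012 -0.013] [ 0.009 -0.005]
0.317 36 [-0.011 -0.017] [ 0.009 -0.005]
0.323 24 [-0.011 -0.016] [ 0.01  -0.004]
0.329 37 [-0.012 -0.017] [0.01  0.001]
0.335 35 [-0.012 -0.017] [ 0.011 -0.003]
0.341 16 [-0.011 -0.018] [ 0.009 -0.008]
0.347 1 [-0.013 -0.012] [-0.013 -0.012]
0.353 14 [-0.014 -0.033] [0.009 0.005]
0.359 34 [-0.012 -0.038] [ 0.014 -0.01 ]
0.1 [ 0.383 -0.391  0.1  ] [ 0.403 -0.189  0.12 ]
0.13 [ 0.381 -0.391  0.132] [ 0.401 -0.19   0.15 ]
0.16 [ 0.38  -0.391  0.16 ] [ 0.399 -0.192  0.18 ]
0.19 [ 0.379 -0.391  0.19 ] [ 0.4  -0.19  0.21]
0.22 [ 0.377 -0.391  0.22 ] [ 0.398 -0.188  0.24 ]
0.235 [ 0.377 -0.393  0.235] [ 0.397 -0.191  0.243]
```

View pics/d.png

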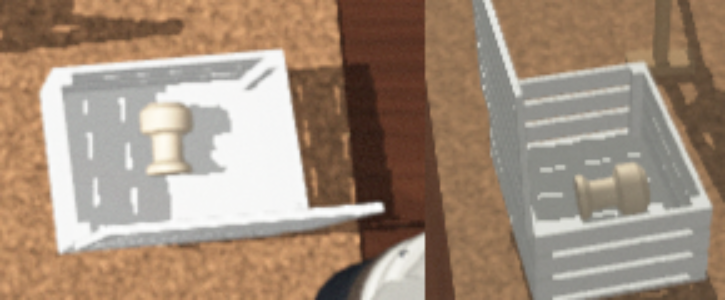

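The mushroom lies on the basket floor at (166,140) in the top crop and (610,190) in the side crop, well below the rim. The lid is upright and undisturbed. Now pushing the lid's outer face.

Call:
carry_out --pt "-15 0 30 0 0 0 0" --pt "-30 0 60 0 0 0 0" --pt "-40 0 79 0 0 0 0" --pt "-65 0 79 0 0 0 0" --pt "-84 0 79 0 0 0 0"

```text
time: 10.45
ee_pos: [0.3844, -0.2877, 0.2506]
orientation: [179.9, -0.4, -175.9]
wrist_force: [-0.5, -0.3, 0.4]
grip_width: -0.006
finger_force: 0.5
```

Call:
carry_out --pt "-18 0 1 0 0 0 0" --pt "-35 0 4 0 0 0 0" --pt "-52 0 10 0 0 0 0" --pt "-68 0 17 0 0 0 0" --pt "-84 0 27 0 0 0 0"

```text
time: 11.08
ee_pos: [0.4674, -0.2822, 0.2232]
orientation: [180.0, -0.3, -176.0]
wrist_force: [0.3, -0.8, 0.8]
grip_width: -0.001
finger_force: 0.3
```

```bash
python3 - <<'E'
from h import *
s=read_state(); p0=s["ee_pos"];print(s["time"],p0,s["wrist_force"])
im,d=camera("top"); ims,ds=camera("side"); Q=cloud("side",ds)
cv2.imwrite("pics/e.png",np.hstack([im[180:320,370:560],ims[180:320,250:440]])[...,::-1])
b=(Q[...,1]<-.32)&(Q[...,1]>-.42)&(Q[...,0]>.36)&(Q[...,0]<.58)&(Q[...,2]>.1)&(Q[...,2]<.26)
for lo in np.arange(.1,.25,.02):
    t=Q[b&(Q[...,2]>lo)&(Q[...,2]<lo+.02)]
    if len(t): print(round(lo,2),len(t),np.round(np.median(t,0),3))
E
```

```text
11.075 [ 0.46738408 -0.28221059  0.22323551] [ 0.34422551 -0.78142208  0.84761069]
0.1 196 [ 0.413 -0.361  0.113]
0.12 198 [ 0.429 -0.362  0.134]
0.14 182 [ 0.445 -0.361  0.153]
0.16 175 [ 0.46  -0.362  0.171]
0.18 178 [ 0.475 -0.361  0.189]
0.2 146 [ 0.488 -0.355  0.208]
0.24 6 [ 0.462 -0.322  0.258]
```

View pics/e.png

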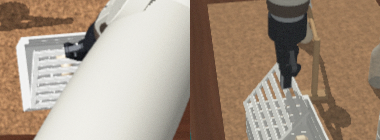

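The lid follows the fingers, at about 50°. Continuing along the arc.

Call:
carry_out --pt "-13 0 11 0 0 0 0" --pt "-26 0 25 0 0 0 0" --pt "-36 0 39 0 0 0 0" --pt "-42 0 50 0 0 0 0" --pt "-47 0 61 0 0 0 0"

```text
time: 11.8
ee_pos: [0.5133, -0.2788, 0.1617]
orientation: [180.0, -0.3, -176.0]
wrist_force: [1.4, 0.4, 0.6]
grip_width: 0.002
finger_force: 0.4
```

Call:
carry_out --pt "-4 0 12 0 0 0 0" --pt "-7 0 23 0 0 0 0" --pt "-8 0 33 0 0 0 0" --pt "-9 0 40 0 0 0 0" --pt "-9 0 43 0 0 0 0"

```text
time: 12.42
ee_pos: [0.5214, -0.2783, 0.119]
orientation: [180.0, -0.3, -176.0]
wrist_force: [-0.3, -0.4, 0.4]
grip_width: 0.002
finger_force: 0.2
```

```bash
cat > lid.py <<'E'
from h import *
s=read_state(); p0=s["ee_pos"];print(s["time"],p0,s["wrist_force"])
Q=cloud("side"); u=np.array([np.cos(.073),np.sin(.073)])
b=(Q[...,1]<-.32)&(Q[...,1]>-.39)&(Q[...,0]>.36)&(Q[...,0]<.58)&(Q[...,2]>.085)&(Q[...,2]<.2)
q=Q[b]; e=(q[:,:2]-[.472,-.283])@u
for lo in np.arange(-.08,.09,.02):
    t=q[(e>lo)&(e<lo+.02)]
    if len(t): print(round(lo,2),len(t),np.round(np.median(t[:,2]),4),np.round(t[:,2].max(),4))
print(np.polyfit(e[abs(e)<.07],q[abs(e)<.07,2],1))
E
python3 lid.py
```

```text
12.425 [ 0.52144385 -0.27825943  0.11898635] [-0.32395536 -0.44888658  0.41600484]
-0.08 182 0.0959 0.1003
-0.06 183 0.0964 0.1001
-0.04 161 0.0959 0.1016
-0.02 158 0.0961 0.101
0.0 160 0.0961 0.1002
0.02 185 0.097 0.1925
0.04 298 0.0986 0.1997
0.06 159 0.0969 0.1908
[0.27272769 0.10499319]
```

Call:
carry_out --pt "0 0 2 0 0 0 0" --pt "0 0 3 0 0 0 0" --pt "0 0 3 0 0 0 0" --pt "0 0 3 0 0 0 0"

```text
time: 12.98
ee_pos: [0.5217, -0.2784, 0.1179]
orientation: [-180.0, -0.2, -176.0]
wrist_force: [-2.8, 1.3, 7.7]
grip_width: -0.002
finger_force: 3.9
```

Call:
carry_out --pt "0 0 -15 0 0 0 0" --pt "0 0 -60 0 0 0 0" --pt "0 0 -120 0 0 0 0" --pt "40 0 -170 0 0 0 0" --pt "80 0 -200 0 0 0 0"

```text
time: 13.6
ee_pos: [0.4423, -0.2839, 0.3202]
orientation: [-179.9, -0.2, -176.0]
wrist_force: [0.9, 0.1, -0.6]
grip_width: 0.001
finger_force: 0.0
```

Call:
carry_out --pt "50 0 0 0 0 0 0" --pt "100 0 0 0 0 0 0" --pt "100 60 0 0 0 0 0" --pt "100 120 0 0 0 0 0" --pt "100 120 0 0 0 0 0"

```text
time: 14.22
ee_pos: [0.3342, -0.1687, 0.3193]
orientation: [-179.9, -0.1, -175.8]
wrist_force: [0.3, 0.1, -0.1]
grip_width: 0.001
finger_force: 0.0
```

```bash
python3 lid.py; python3 - <<'E'
from h import *
for n in("top","side"):
    im,d=camera(n); P=cloud(n,d); P0=cloud(n,np.load(n+"0.npz")["d"]); np.save(n+"1.npy",im)
    for t,c,r in(("pear",(.611,.188),.035),("bottle",(.755,-.06),.06),("disp",(.70,-.3),.07)):
        print(n,t,[np.round(np.nanmedian(X[(np.hypot(X[...,0]-c[0],X[...,1]-c[1])<r)&(X[...,2]>.015)],0),3) for X in(P0,P)])
a,b=np.load("top1.npy"),np.load("side1.npy")
cv2.imwrite("pics/f.png",np.hstack([a[80:400,200:560],b[130:450,200:540]])[...,::-1])
E
```

```text
14.225 [ 0.33423898 -0.16866359  0.31934103] [ 0.2594732   0.11019638 -0.14875823]
-0.08 185 0.0957 0.0999
-0.06 183 0.0958 0.1
-0.04 158 0.0953 0.1012
-0.02 162 0.0957 0.1019
0.0 156 0.0959 0.1002
0.02 145 0.0959 0.0986
0.04 167 0.0958 0.0999
0.06 157 0.0956 0.1006
[-0.00245846  0.09490828]
top pear [array([0.605, 0.185, 0.054]), array([0.604, 0.184, 0.054])]
top bottle [array([ 0.752, -0.05 ,  0.103]), array([ 0.751, -0.05 ,  0.102])]
top disp [array([ 0.705, -0.285,  0.146]), array([ 0.705, -0.285,  0.146])]
side pear [array([0.608, 0.176, 0.038]), array([0.608, 0.176, 0.038])]
side bottle [array([ 0.758, -0.071,  0.085]), array([ 0.758, -0.07 ,  0.085])]
side disp [array([ 0.71 , -0.327,  0.111]), array([ 0.71 , -0.327,  0.111])]
```

View pics/f.png

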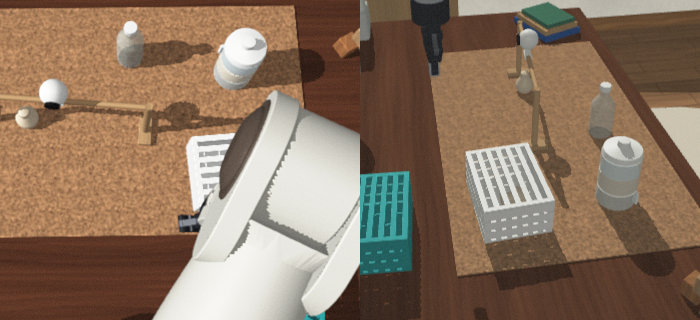

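The lid lies flat (side crop (508,180)). The pear, bottle and dispenser are unmoved, and the arm is clear.

```bash
python3 -c "
from rig import *
print(sign_off())"
```

```text
the job is handed in; nothing more can be done
None
```

The mushroom is in the white basket with the lid shut flat, the pear, bottle and dispenser stand where they were, and the job is handed in; `sign_off()` gave no verdict back.

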